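Nest the small pan on the warmer and set its recessed dial

ROBOT

A 6-joint arm with a two-finger parallel gripper is mounted at the origin on the work surface. World frame = base frame: x ahead of the robot, y to its left, z up, the work surface at z = 0. Lengths are in mm, angles in rad, forces in N, time in s.
With the tool pointing down it reaches from about 350 to 975 mm from the base axis. Payload 7.1 kg.
Tool frame: the origin (TCP) lies on the centre line of the jaws, within the pads' length; the fingertips stand 14 mm ahead of it and the grasp point (between the pads) lies 5 mm behind it; x points along the fingers, z is the direction in which the jaws open and shut, and the axes are right-handed (so a half turn about x gives the same grasp; the last joint's range is limited). The gripper opens to 88 mm and grips with 3 to 60 N. Pads are 20 mm wide; open, the fingers measure 115 mm over their backs; the gripper's body (75 mm by 178 mm) begins 61 mm behind the grasp point.
Start: joints at [-0.019, 0.423, 1.63, -0, 1.089, -0.019], TCP at [624.984, 0.026, 236.675] pointing down, gripper open.
Joint ranges: [-3, 3], [-0.9, 2.11], [0.09, 2.58], [-1.31, 4.45], [0.11, 2.69], [-2.54, 2.54]. Speed limits (rad/s): [2.39, 2.39, 3.01, 3.14, 3.14, 3.14].

INTERFACE

Orientations are given as a rotation vector (axis times angle).
In Python, from workcell import ctrl gives the robot as it stands.
- The arm moves only by the tool servo_tool, never from a script. Its argument "plan" is a list that holds one entry, the list of rows, each a list of 7 numbers: the shift along the tool's x, y, z in cm, then the turn, a rotation vector about the tool's x, y, z in rad, then the finger opening in cm, from 0 to 8.78. A call has 1 to 8 rows; each row is the pose to reach, as a shift and turn from the pose commanded when the call began, along the tool's axes at that moment; what a row does not reach only later rows make up. A row lasts 1/12 s, in which the tool goes at most 41.7 mm and 7.16 degrees, less where a joint would pass 70% of its speed; a pose out of reach is approached as far as the arm can. A call with a gripper value outside its range is refused whole. The fingers move at their own pace and stop on an object; the grip force is fixed at half the most. Time passes only in rows, so rows that repeat a pose let the fingers close. It gives the time, the measured TCP pose, the force and the opening at its end, in the units of the state.
- ctrl.get_obs(): the state, without advancing time (a new reading comes with each control period).
- ctrl.get_image(name): name is "scene" or "side" or "wrist"; returns the picture (384x512x3 uint8, red, green, blue); there is no depth.
- ctrl.calibration(name): a dict with "K" (3x3 intrinsics, pixels), "view" (4x4, takes a point from world to camera coordinates). Camera axes: x right, y up, looking along -z (the intrinsics and any distortion apply to the point x, -y, -z); pixel columns grow to the right and rows downward; lengths in mm; the calibration is good to about 2 mm. A picture is of the moment at which its call begins: read the wrist's pose just before it. calibration takes no time and is no camera call; for the wrist camera it gives the pose at the moment of the call.
- ctrl.close_job(): hands the job in, once; it reports no verdict.
The state is a dict: "t": time; "qpos": joint angles; "qvel": joint speeds; "joint_torque": joint torques, N m; "ee_pos": TCP position; "orientation": TCP orientation; "ft_force": force on the tool from outside, world axes, zero at the start; "moment": the same for the moment, N m; "width": finger opening in mm.
Only numpy, scipy, OpenCV 4.12 (cv2) and the standard library are available. Lean on these libraries where they do the work, as an engineer would, in place of code of your own. Each camera call takes 0.05 s, during which the arm holds its last target.

TASK

Get the washed pans drying: lift the small steel pan off the desk and set it down gently inside the large pan that stands on the tabletop warmer, standing flat, with its handle fanned out well clear of the large pan's handle (at least 120 mm between the two handle ends). Then start the warmer: turn the dial down in its recess until the pointer stands at the long raised mark, and let go. Leave the large pan in its place on the plate, and do not shift or tip the bottle, the jar or the carton.

Things in the scene. Friction and masses are not known exactly. Their poses are not given: they have to be found in the camera images.
- warmer: Fixed white tabletop warmer, 200 mm wide (y), 312 mm deep (x -152 to 160 mm), flat top 125 mm high; origin on the desk beneath, z up, -x its front (turned to the right of the robot). Its place and yaw vary. A round hot plate (radius 80 mm, centre x 65 mm, surface 131 mm high) is on top. The front 120 mm is a panel sloping down to the front at 30 degrees, from 125 to 57 mm high, with a round well sunk square to it; the dial stands in the well.
- dial_axis (a point): Point on the dial's axis, 29 mm above the floor of the well (94 mm across, 44 mm deep) and 15 mm below its lip: a good height to grip. The frame is fixed, it does not turn with the dial: z points out of the well along the axis (30 degrees from vertical, leaning to the warmer's front), x up the slope to the mark, y across.
- dial_mark (a point): The mark to set: the long flat rib (16 mm) on the panel straight up the slope from the well; this point is its middle, 57 mm from the dial's axis. The other ribs round the well are short (6 mm). Ribs stand under 3 mm high.
- dial (a joint): Dial angle, rad: 0 = pointer at the long mark; grows clockwise as seen looking into the well, so the pointer lies along (cos v, -sin v, 0) in dial_axis. Range -2.6 to 0.7; starts at -2.3 to -0.9; light friction (0.06 N m), stays where left. Black bar 60 mm long, 16 thick, 34 tall on a 68 mm disc, 6 mm thick; its top is 3 mm below the lip. A white line on top runs from the middle to the pointing end.
- pan_small_center (a point): Centre (half-way up, on the axis) of the small steel pan: outer radius 58 mm, 62 mm tall, wall 3 mm, floor 4 mm, 0.2 kg. z up. A straight horizontal handle, 14 mm wide and 14 mm tall, runs along +x from the wall to 165 mm from the axis; its middle is 54 mm above the pan's underside. Starts upright on the desk, with its handle roughly towards the robot.
- pan_small_handle_end (a point): Outer end of the small pan's handle, in the middle of the bar, 165 mm from the pan's axis, 54 mm above its underside.
- pan_large_center (a point): Centre (half-way up, on the axis) of the large steel pan on the hot plate: outer radius 76 mm, 40 mm tall, wall 3 mm, floor 4 mm, 0.7 kg, loose. z up. A straight handle of the same 14 x 14 mm bar runs along +x to 150 mm from the axis, its middle 32 mm above the pan's underside. Never points over the dial at the start.
- pan_large_handle_end (a point): Outer end of the large pan's handle, 150 mm from its axis, 32 mm above its underside.
- bottle_center (a point): Centre of an upright amber bottle, radius 26 mm, 105 mm tall, beside the small pan. Bystander.
- carton_center (a point): Centre of an upright white carton with an orange band, 100 x 45 x 70 mm (x, y, z), beside the small pan. Bystander.
- jar_center (a point): Centre of a white jar, radius 33 mm, 72 mm tall, beside the warmer. Bystander.
Not all that is in view belongs to the job. What is shaped like the part that bears pan_large_center but turquoise is not meant. Leave any turquoise look-alike of the part that bears pan_small_center alone.

How it is judged (in metres and radians):
On the way, in this order (a step that is already met when the one before it is completed fails the run):
1. the small pan stands in the large one, released, handles fanned (horizontal distance between pan_small_center and pan_large_center below 0.02 m and z of pan_small_center in the frame of pan_large_center below 0.022 m and angle between pan_small_center's own z axis and vertical below 0.06 rad and horizontal distance between pan_small_handle_end and pan_large_handle_end above 0.115 m and contact force between the fingers and pan_small below 0.05 N and linear speed of pan_small below 0.03 m/s), for 0.2 s.
2. the dial is set to the mark, with the pans still nested (all of step 1 and value of joint dial between -0.14 and 0.14 rad and contact force between the fingers and warmer below 0.05 N), for 0.2 s.
At the end, for the whole second after the job is handed in: The small pan stands released in the large pan: axes within 20 mm, on its floor (within 7 mm), upright within 3 degrees, handle ends at least 115 mm apart seen from above; the large pan is within 30 mm of its start and upright; the dial is within 0.14 rad (8 degrees) of the long mark and released (all of step 2 and distance of pan_large_center from where it was at the start of the episode below 0.03 m and angle between pan_large_center's own z axis and vertical below 0.06 rad); the robot touches nothing.
It fails at once if the small pan is dropped or slammed into the large pan (over 60 N) (contact force between pan_small and pan_large above 60 N).
It fails at once if the bottle is shifted over 20 mm or tipped (distance of bottle_center from where it was at the start of the episode above 0.02 m or angle between bottle_center's own z axis and vertical above 0.3 rad).
It fails at once if the jar is shifted over 20 mm or tipped (distance of jar_center from where it was at the start of the episode above 0.02 m or angle between jar_center's own z axis and vertical above 0.3 rad).
It fails at once if the carton is shifted over 20 mm or tipped (distance of carton_center from where it was at the start of the episode above 0.02 m or angle between carton_center's own z axis and vertical above 0.3 rad).
It fails at once if the large pan is shifted over 30 mm (distance of pan_large_center from where it was at the start of the episode above 0.03 m).
It also fails if it takes over 66 s, if anything falls off the work surface, if the arm or the gripper's body presses on something with over 40 N, if the wrist force passes 120 N, or if a joint passes its speed limit or range.

## Working session

There is one attempt and no reset: what is moved stays moved. The work goes in short steps, Python scripts to look and compute and a tool call to move; the robot and the scene stay as the last step left them, time stands still between calls to the robot, and variables do not carry over. Pictures are saved under pics/ and viewed, and the job is handed in when it is done.

Besides the shell and the picture viewer there is one more tool, called after ">>>" as name(argument=value, ...) on one line, values as JSON. servo_tool: Moves the arm, as the interface text tells. Its arguments: {"type":"object","properties":{"plan":{"type":"array","items":{"type":"array","items":{"type":"array","items":{"type":"number"}}}}},"required":["plan"]}

```bash
mkdir -p pics && ls && python3 - <<'E'
from workcell import ctrl
import cv2,json
o=ctrl.get_obs();print({k:(v if not hasattr(v,'tolist') else v.tolist()) for k,v in o.items()})
for n in ["scene","side","wrist"]:
    c=ctrl.calibration(n);print(n,c)
    cv2.imwrite(f"pics/{n}0.png",cv2.cvtColor(ctrl.get_image(n),cv2.COLOR_RGB2BGR))
E
```

```text
pics
{'t': 0.0, 'qpos': [-0.019000199176696986, 0.42383818991199057, 1.630708895695608, 1.702630873144101e-05, 1.0885823164695494, -0.018976306813192383], 'qvel': [0.0003690685502342997, 0.0008660107620836392, 0.0009164855010122921, 0.001528645879731511, 0.0013823760871068834, -0.0010676781257656514], 'joint_torque': [0.0012806991435354576, -54.46221470832825, -27.367093563079834, 0.06429519737139344, 0.0227214623009786, -0.00015132151020225137], 'ee_pos': [624.4562987582785, 0.040386835479095835, 235.8959092028038], 'orientation': [5.974536152459152e-05, 1.572332511524871, 9.783930073583194e-06], 'ft_force': [-0.40300095181872014, -0.1548278409912652, -0.38446182699874104], 'moment': [-0.028027755218704598, -0.05502029166315007, -0.01243772034892999], 'width': 87.9759442505912}
scene {'K': array([[381.11353579,   0.        , 255.74347925],
       [  0.        , 381.11353579, 186.09317674],
       [  0.        ,   0.        ,   1.        ]]), 'view': array([[-6.10299421e-01,  7.91957922e-01,  1.83648362e-02,
         2.83463766e+02],
       [-6.23363272e-01, -4.94424243e-01,  6.05774
[... 539 characters left out ...]
55977e+02],
       [-3.63307805e-02,  6.89796315e-01,  7.23091362e-01,
        -1.22641432e+03],
       [ 0.00000000e+00,  0.00000000e+00,  0.00000000e+00,
         1.00000000e+00]])}
wrist {'K': array([[333.34699504,   0.        , 255.3623852 ],
       [  0.        , 333.34699504, 197.80910563],
       [  0.        ,   0.        ,   1.        ]]), 'view': array([[ 9.99998949e-01,  7.47188275e-05, -1.44814752e-03,
        -6.23862581e+02],
       [-4.68027984e-04,  9.61854111e-01, -2.73562517e-01,
         3.31322816e+01],
       [ 1.37246637e-03,  2.73562908e-01,  9.61853134e-01,
        -3.90012391e+02],
       [ 0.00000000e+00,  0.00000000e+00,  0.00000000e+00,
         1.00000000e+00]])}
```

View pics/scene0.png

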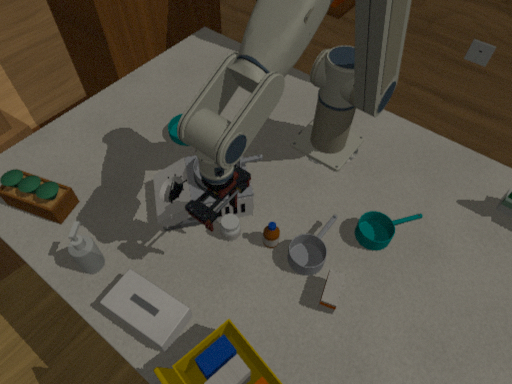

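View pics/side0.png

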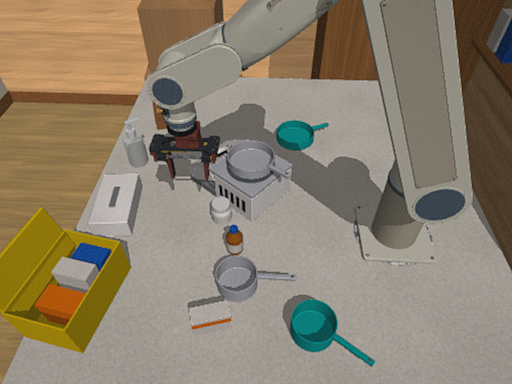

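View pics/wrist0.png

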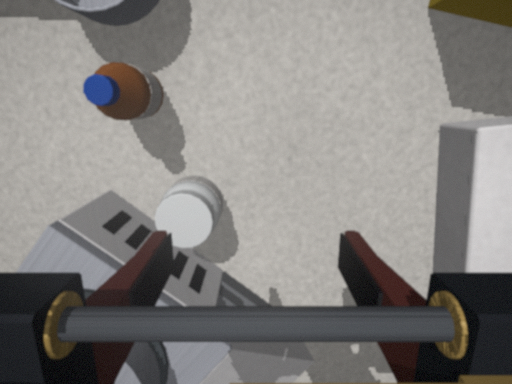

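```bash
cat > h.py <<'E'
import numpy as np, cv2
from scipy.spatial.transform import Rotation as R
def rays(cal,px):
    px=np.atleast_2d(np.array(px,float)); K=cal["K"];V=cal["view"]
    d=np.c_[(px[:,0]-K[0,2])/K[0,0],-(px[:,1]-K[1,2])/K[1,1],-np.ones(len(px))]
    Rm=V[:3,:3]; c=-Rm.T@V[:3,3]
    return c,d@Rm
def onplane(cal,px,z):
    c,d=rays(cal,px); s=(z-c[2])/d[:,2]; return c+s[:,None]*d
def proj(cal,P):
    P=np.atleast_2d(np.array(P,float));V=cal["view"];K=cal["K"]
    q=P@V[:3,:3].T+V[:3,3]
    return np.c_[K[0,0]*q[:,0]/-q[:,2]+K[0,2],K[1,1]*-q[:,1]/-q[:,2]+K[1,2]]
def triang(obs):
    A=np.zeros((3,3));b=np.zeros(3)
    for cal,px in obs:
        c,d=rays(cal,px);d=d[0]/np.linalg.norm(d[0]);M=np.eye(3)-np.outer(d,d);A+=M;b+=M@c
    return np.linalg.solve(A,b)
def snap(n,name):
    from workcell import ctrl
    cal=ctrl.calibration(n);im=cv2.cvtColor(ctrl.get_image(n),cv2.COLOR_RGB2BGR)
    cv2.imwrite(f"pics/{name}.png",im);np.savez(f"pics/{name}.npz",K=cal["K"],view=cal["view"]);return cal,im
def load(name):
    z=np.load(f"pics/{name}.npz");return dict(K=z["K"],view=z["view"]),cv2.imread(f"pics/{name}.png")
def crop(name,x0,y0,x1,y1,s,out):
    im=cv2.imread(f"pics/{name}.png")[y0:y1,x0:x1];cv2.imwrite(f"pics/{out}.png",cv2.resize(im,None,fx=s,fy=s,interpolation=cv2.INTER_CUBIC))
E
python3 - <<'E'
from h import *
from workcell import ctrl
s=ctrl.calibration("side");c=ctrl.calibration("scene")
print("cams",rays(s,[0,0])[0],rays(c,[0,0])[0])
for n,a,b in [("small rim",(236,267),(308,250)),("hend",(296,277),(335,219)),("bottle cap",(234,229),(272,226)),("jar",(221,203),(230,220)),("largehandle",(290,175),(250,160))]:
    print(n,triang([(s,a),(c,b)]), onplane(s,a,60)[0])
print(onplane(s,[250,152],171))
crop("side0",130,110,370,360,3,"side0c")
E
```

```text
cams [400.6671544  775.29131818 976.60933853] [1020.26808786  402.94522572 1093.91626983]
small rim [483.84303601 208.04832869  78.73839273] [481.99430755 189.10378637  60.        ]
hend [317.70080908 210.74980864  46.96311786] [315.22540527 212.39344875  60.        ]
bottle cap [496.25904998  84.58597941  95.78682178] [499.4960985   55.01058713  60.        ]
jar [548.94659442 -39.04038952  71.36346695] [550.8755975 -49.0772154  60.       ]
largehandle [ 334.25390158 -129.00454104  112.0111153 ] [ 326.56305745 -191.99552717   60.        ]
[[ 463.72182227 -176.32982535  171.        ]]
```

View pics/side0c.png

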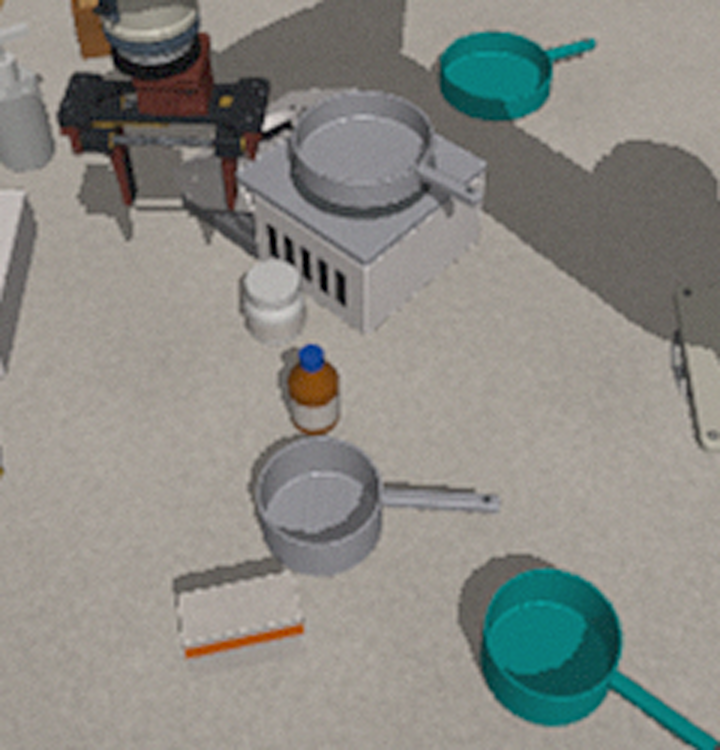

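>>> servo_tool(plan=[[[-3, 3, -4, -0.12, 0, 0, 8.7], [-5, 5, -8, -0.24, 0, 0, 8.7], [-8, 8, -12, -0.36, 0, 0, 8.7], [-9.5, 11, -16, -0.48, 0, 0, 8.7], [-9.5, 14, -19, -0.6, 0, 0, 8.7], [-9.5, 15, -21, -0.72, 0, 0, 8.7], [-9.5, 15, -22.5, -0.84, 0, 0, 8.7], [-9.5, 15, -22.5, -0.96, 0, 0, 8.7]]])

```text
t: 0.82
ee_pos: [394.7, 151.7, 332.1]
orientation: [-0.754, 1.437, 0.757]
ft_force: [-0.2, 0.0, -0.9]
width: 87.0
```

```bash
python3 - <<'E'
from h import *
for n in ["scene","side","wrist"]: snap(n,n+"1")
crop("scene1",110,90,400,320,2.7,"scene1c"); crop("side1",130,90,370,360,2.2,"side1c")
from workcell import ctrl
o=ctrl.get_obs();print(o["t"],o["ee_pos"],o["orientation"])
E
```

```text
0.9667 [399.93153453 150.3200846  332.00407957] [-0.74734696  1.43738997  0.74677794]
```

View pics/scene1c.png

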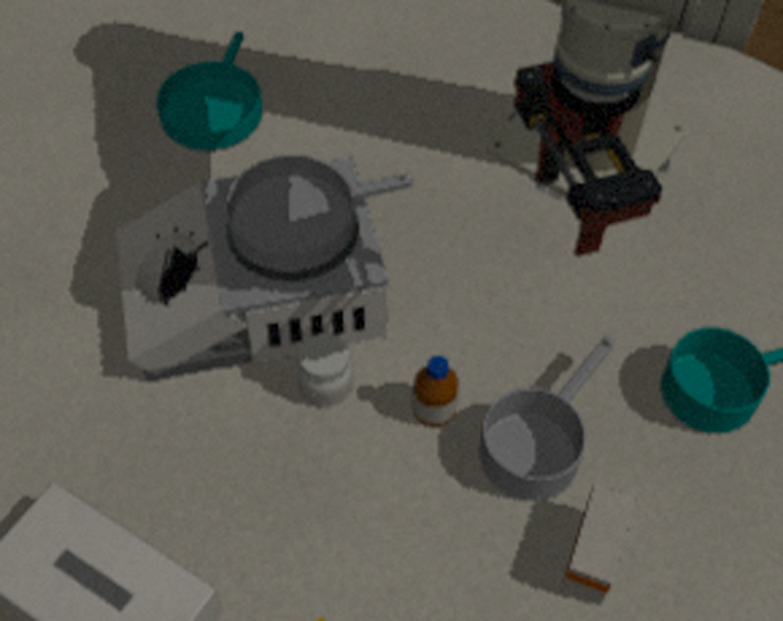

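View pics/side1c.png

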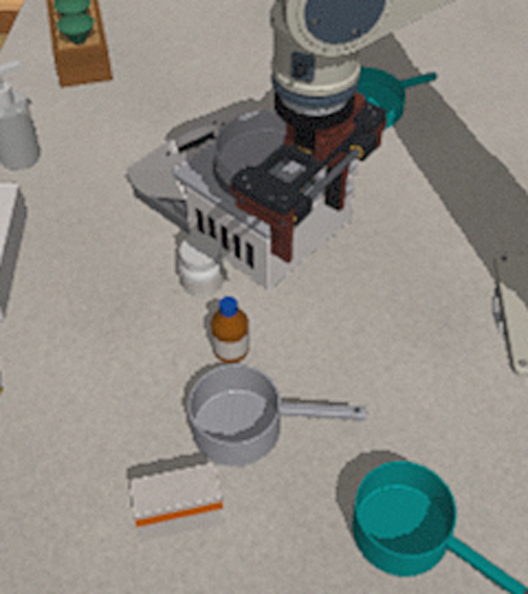

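View pics/wrist1.png

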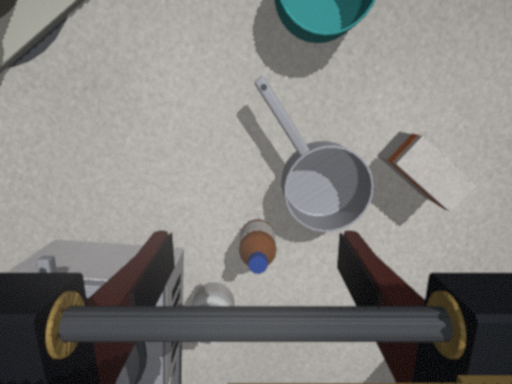

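Candidates for the small pan are the steel one at scene (308,253) and the turquoise one at (375,231). For the large pan they are the steel one on the warmer at (218,170) and the turquoise one at (188,130). The steel ones fit the description, and the enlarged crop confirms it: grey metal, the large one on the hot plate, the dial at about (177,193). Next I'll pick precise points.

```bash
python3 - <<'E'
from h import *
crop("wrist1",240,60,480,240,3.3,"w1c"); crop("scene1",145,135,275,240,6,"s1warm");crop("scene1",265,195,345,285,6.5,"s1small");crop("side1",180,220,310,330,6,"d1small")
E
```

```text
(no output)
```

View pics/w1c.png

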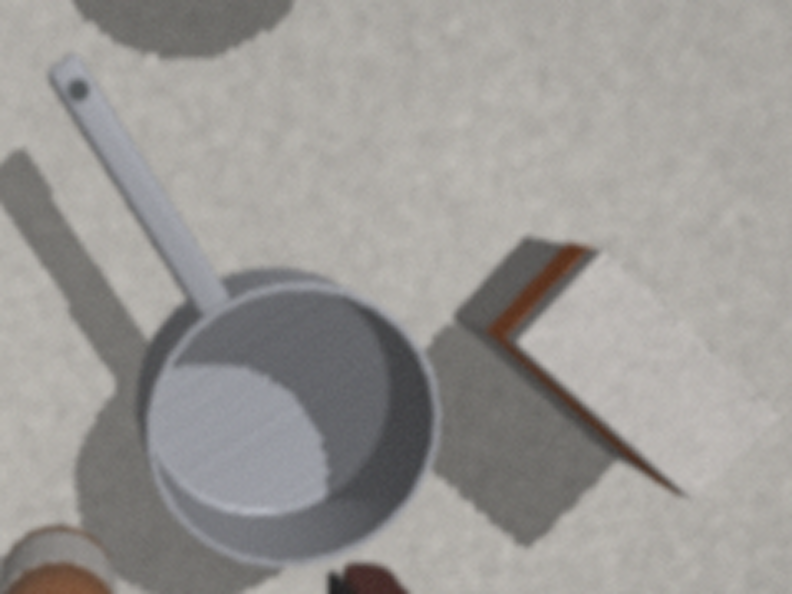

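View pics/s1warm.png

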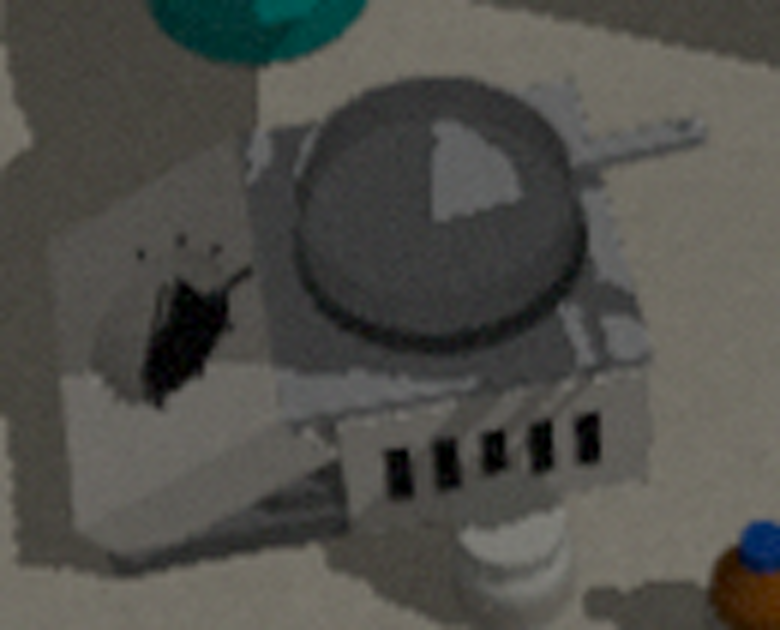

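View pics/s1small.png

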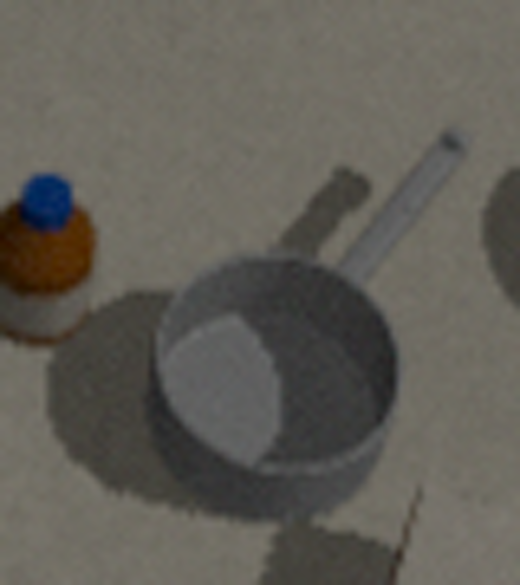

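View pics/d1small.png

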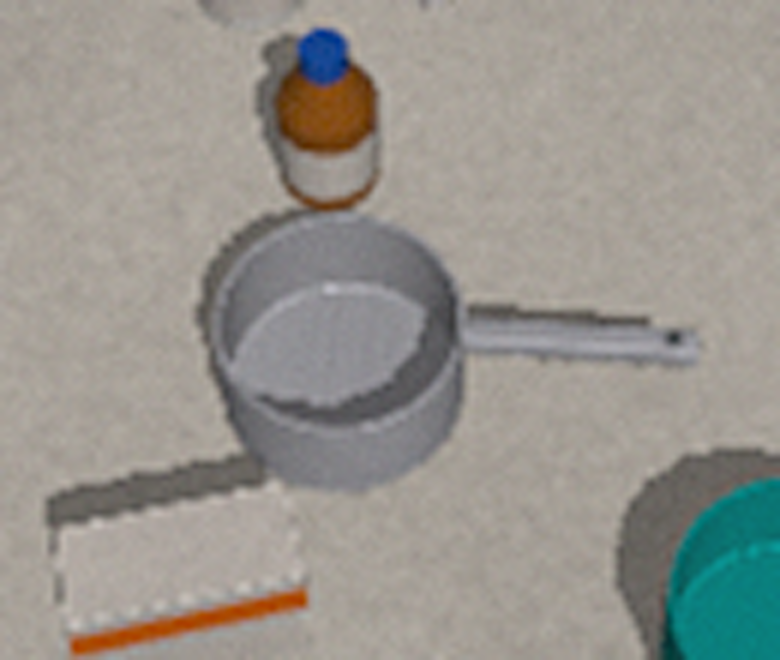

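```bash
python3 - <<'E'
from h import *
from workcell import ctrl
im=cv2.imread("pics/side0.png")[130:225,205:300]
cv2.imwrite("pics/s0warm.png",cv2.resize(im,None,fx=6,fy=6,interpolation=cv2.INTER_CUBIC))
np.savez("pics/side0.npz",**{k:ctrl.calibration("side")[k] for k in("K","view")})
im=cv2.imread("pics/scene1.png")[135:240,145:275]
im=cv2.convertScaleAbs(im,alpha=2.2,beta=10)
cv2.imwrite("pics/s1b.png",cv2.resize(im,None,fx=6,fy=6,interpolation=cv2.INTER_CUBIC))
from scipy.optimize import least_squares
def fitpan(data,zr,Rr,zh,Rh,x0,z=None):
    # data: list (cal,[l,r,t,b],tip)
    a=np.linspace(0,2*np.pi,720)
    def f(p):
        r=[]
        rim=np.c_[p[0]+Rr*np.cos(a),p[1]+Rr*np.sin(a),np.full(720,zr)]
        tip=[p[0]+Rh*np.cos(p[2]),p[1]+Rh*np.sin(p[2]),zh]
        for cal,bb,t in data:
            q=proj(cal,rim)
            e=[q[:,0].min(),q[:,0].max(),q[:,1].min(),q[:,1].max()]
            r+=[e[i]-bb[i] for i in range(4) if bb[i] is not None]
            if t is not None:r+=list(proj(cal,tip)[0]-t)
        return np.array(r)
    s=least_squares(f,x0);return s.x,f(s.x)
def cv(o,s,v): return [None if v[i] is None else v[i]/s+o[i//2] for i in range(4)]
def pt(o,s,v): return np.array(v)/s+np.array(o)
w,_=load("wrist1");c,_=load("scene1");d,_=load("side1")
D=[(w,cv((240,60),3.3,[147,440,281,566]),pt((240,60),3.3,(70,62))),
(c,cv((265,195),6.5,[155,400,253,473]),pt((265,195),6.5,(457,137))),
(d,cv((180,220),6,[215,468,208,433]),pt((180,220),6,(698,340)))]
for dd in (D,D[:1],D[1:2],D[2:]):
    x,r=fitpan(dd,62,58,58,165,[482,190,3.0]);print(x,np.degrees(x[2]),r.round(1))
W=np.array([[160,-100,125],[-32,-100,125],[-32,100,125],[-152,-100,57],[-152,100,57],[160,100,125]],float)
P=np.array([(650,360),(290,425),(248,132),(78,527),(50,243),(570,80)])/6+[145,135]
def g(p):
    cc,ss=np.cos(p[2]),np.sin(p[2]);X=np.c_[p[0]+W[:,0]*cc-W[:,1]*ss,p[1]+W[:,0]*ss+W[:,1]*cc,W[:,2]]
    return (proj(c,X)-P).ravel()
s=least_squares(g,[500,-200,2.4],loss="soft_l1");print(s.x,np.degrees(s.x[2]),g(s.x).round(1))
E
```

```text
[481.22023908 209.63237679   3.1142376 ] 178.432670956905 [-0.3  0.8  0.3  0.8 -1.6 -1.2 -0.4  0.3 -0.6 -0.   1.  -0.6 -1.3 -1.3
  0.7 -0.2 -0.8  1.3]
[481.68204833 209.70755057   3.10992718] 178.18570222205818 [-0.1  1.   0.6  1.  -0.9 -1.3]
[482.75115333 210.32818898   3.12764018] 179.20058210925956 [-0.5  0.2 -0.1  0.5  0.3 -0.5]
[478.13961933 208.69207576   3.13368175] 179.54673839574372 [-0.2 -0.2  0.5 -0.5  0.3 -0. ]
[ 513.84844774 -196.67627471    2.44988439] 140.36803570278644 [ 0.7 -0.5 -0.4 -0.9 -0.7  0.1 -0.5  0.8  0.1 -0.   1.4  0.3]
```

View pics/s0warm.png

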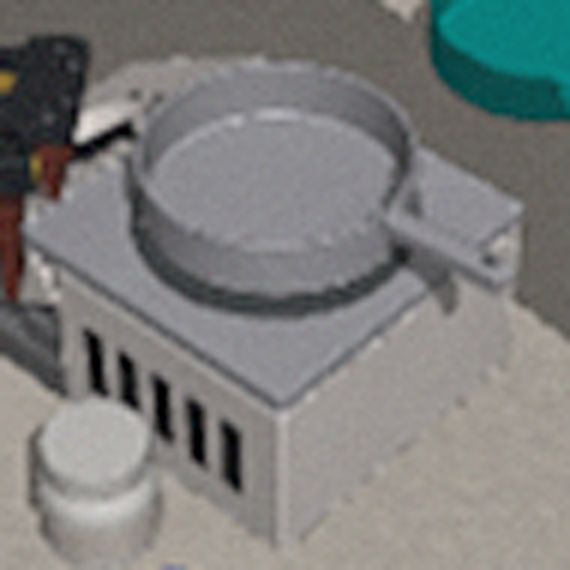

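View pics/s1b.png

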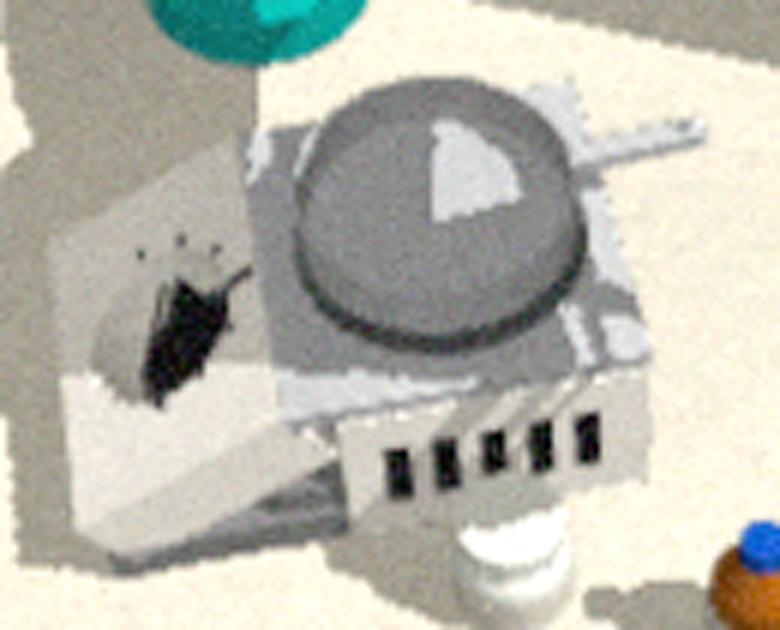

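```bash
cat >> h.py <<'E'
from scipy.optimize import least_squares
def fitpan(data,zr,Rr,zh,Rh,x0):
    a=np.linspace(0,2*np.pi,720)
    def f(p):
        r=[]
        rim=np.c_[p[0]+Rr*np.cos(a),p[1]+Rr*np.sin(a),np.full(720,zr)]
        tip=[p[0]+Rh*np.cos(p[2]),p[1]+Rh*np.sin(p[2]),zh]
        for cal,bb,t in data:
            q=proj(cal,rim)
            e=[q[:,0].min(),q[:,0].max(),q[:,1].min(),q[:,1].max()]
            r+=[e[i]-bb[i] for i in range(4) if bb[i] is not None]
            if t is not None:r+=list(proj(cal,tip)[0]-t)
        return np.array(r)
    s=least_squares(f,x0);return s.x,f(s.x)
def cv(o,s,v): return [None if v[i] is None else v[i]/s+o[i//2] for i in range(4)]
def pt(o,s,v): return np.array(v)/s+np.array(o)
E
python3 - <<'E'
from h import *
d,_=load("side0");c,_=load("scene1")
D=[(d,cv((205,130),6,[130,417,62,None]),pt((205,130),6,(510,262))),
(c,cv((145,135),6,[296,584,77,None]),pt((145,135),6,(702,130)))]
for dd in (D,D[:1],D[1:]):
    x,r=fitpan(dd,171,76,165,150,[464,-155,2.8]);print(x,np.degrees(x[2]),r.round(1))
from workcell import ctrl
o=ctrl.get_obs();M=R.from_rotvec(o["orientation"]).as_matrix();print(M.round(3), np.degrees(np.arctan2(M[1,2],M[0,2])))
# grasp target
x=np.array([481.5,209.8]);th=np.radians(178.6)
g=x+100*np.array([np.cos(th),np.sin(th)]);G=np.array([*g,150]);print(G, M.T@(G-o["ee_pos"])/10)
E
```

```text
[ 461.6359555  -157.99102377    2.57639672] 147.61665825907843 [-0.1 -0.5  0.5  0.   2.1 -0.7 -0.5 -0.3  0.  -1.8]
[ 461.80168264 -163.32131608    2.59551424] 148.71201152650025 [ 0.1 -0.5 -0.5  0.5  0.4]
[ 463.13391833 -155.66253185    2.54996329] 146.1021347039168 [-0.5 -0.3  0.3  0.7 -0.3]
[[ 0.001 -0.818  0.575]
 [ 0.     0.575  0.818]
 [-1.    -0.001  0.001]] 54.895972983056204
[381.52985102 212.24321782 150.        ] [18.19951092  5.0813194   3.99296997]
```

>>> servo_tool(plan=[[[3, 1, 1, -0.12, 0, 0, 5], [6, 2, 2, -0.24, 0, 0, 5], [9.5, 3.5, 3, -0.36, 0, 0, 5], [13, 4.5, 3.5, -0.48, 0, 0, 5], [16, 5.1, 4, -0.59, 0, 0, 5], [18.2, 5.1, 4, -0.59, 0, 0, 5], [18.2, 5.1, 4, -0.59, 0, 0, 5], [18.2, 5.1, 4, -0.59, 0, 0, 5]]])

```text
t: 1.63
ee_pos: [381.3, 211.4, 148.7]
orientation: [-1.191, 1.224, 1.192]
ft_force: [-1.0, 0.7, -0.6]
width: 50.3
```

```bash
python3 - <<'E'
from h import *
from workcell import ctrl
o=ctrl.get_obs();M=R.from_rotvec(o["orientation"]).as_matrix();print(o["ee_pos"],M.round(3), np.degrees(np.arctan2(M[1,2],M[0,2])))
print("turq",onplane(ctrl.calibration("scene"),[375,222],62))
for n in ["wrist","side"]: snap(n,n+"2")
crop("side2",180,200,340,330,4.5,"side2c")
E
```

```text
[381.2904959  211.40572363 148.67674223] [[-0.003 -1.     0.025]
 [-0.002  0.025  1.   ]
 [-1.     0.003 -0.002]] 88.57240753788619
turq [[263.38422829 325.12392501  62.        ]]
```

View pics/wrist2.png

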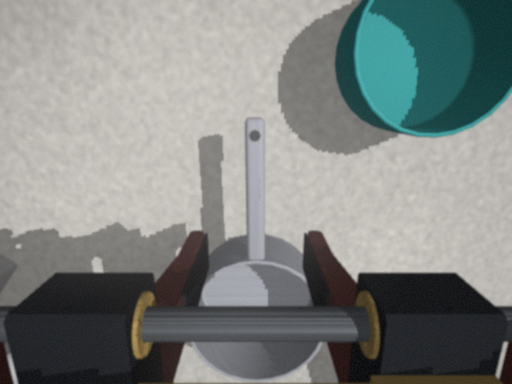

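View pics/side2c.png

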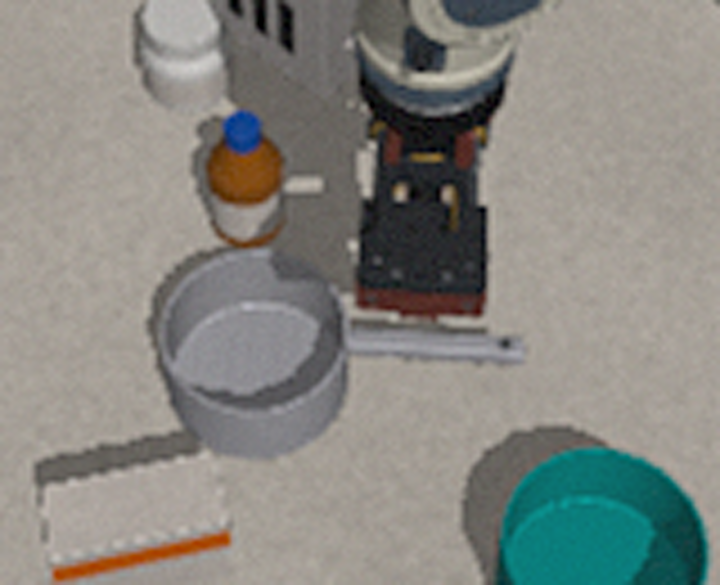

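>>> servo_tool(plan=[[[3, 0, 0, 0, 0, 0, 5], [6, 0, 0, 0, 0, 0, 5], [8.5, 0, 0, 0, 0, 0, 5], [10, 0, 0, 0, 0, 0, 5], [10, 0, 0, 0, 0, 0, 5], [10, 0, 0, 0, 0, 0, 0.5], [10, 0, 0, 0, 0, 0, 0.5], [10, 0, 0, 0, 0, 0, 0.5]]])

```text
t: 2.4
ee_pos: [382.5, 212.6, 51.3]
orientation: [-1.194, 1.216, 1.192]
ft_force: [0.1, 0.7, 0.4]
width: 33.4
```

>>> servo_tool(plan=[[[0, 0, 0, 0, 0, 0, 0.5], [0, 0, 0, 0, 0, 0, 0.5], [0, 0, 0, 0, 0, 0, 0.5], [-0.5, 0, 0, 0, 0, 0, 0.5], [-1.5, 0, 0, 0, 0, 0, 0.5], [-3, 0, 0, 0, 0, 0, 0.5], [-5, 0, 0, 0, 0, 0, 0.5], [-7, 0, 0, 0, 0, 0, 0.5]]])

```text
t: 3.07
ee_pos: [380.4, 211.7, 120.7]
orientation: [-1.194, 1.221, 1.195]
ft_force: [0.4, 0.6, -1.6]
width: 13.8
```

```bash
python3 - <<'E'
from h import *
from workcell import ctrl
o=ctrl.get_obs();print(o["t"],o["ee_pos"],o["ft_force"],o["moment"],o["width"])
for n in ["wrist","side"]: snap(n,n+"3")
crop("side3",180,160,340,330,3.5,"side3c")
E
```

```text
3.0667 [380.41518967 211.70178574 120.69114014] [ 0.35396864  0.62907607 -1.62694443] [0.14513127 0.10204092 0.01878081] 13.811497985538827
```

View pics/wrist3.png

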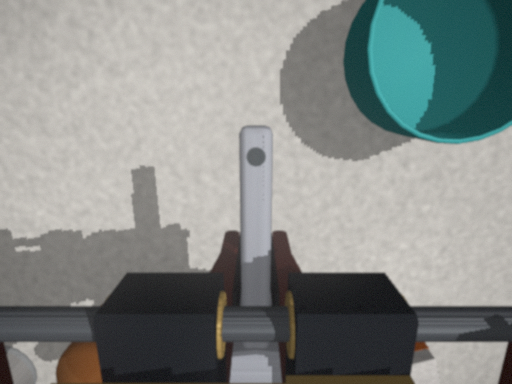

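View pics/side3c.png

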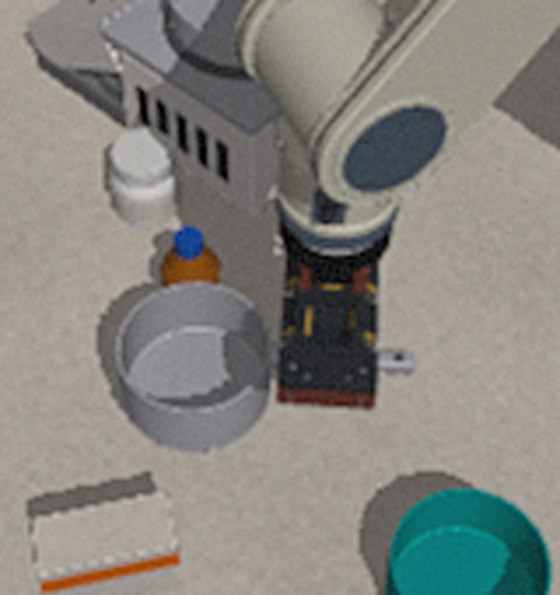

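>>> servo_tool(plan=[[[-2, 0, 0, 0, 0, 0, 0.5], [-5, 0, 0, 0.05, 0, 0, 0.5], [-8.5, 0, 0, 0.13, 0, 0, 0.5], [-12, -0.5, -1, 0.22, 0, 0, 0.5], [-14.5, -1.3, -3, 0.31, 0, 0, 0.5], [-15, -2.6, -6, 0.4, 0, 0, 0.5], [-15, -3.9, -9, 0.5, 0, 0, 0.5], [-15, -5.1, -12, 0.6, 0, 0, 0.5]]])

```text
t: 3.83
ee_pos: [429.9, 89.9, 270.0]
orientation: [-0.738, 1.441, 0.738]
ft_force: [0.7, 0.1, -2.5]
width: 13.6
```

```bash
cat >> h.py <<'E'
def todo(target,toolz_deg):
    from workcell import ctrl
    o=ctrl.get_obs();M=R.from_rotvec(o["orientation"]).as_matrix()
    a=np.degrees(np.arctan2(M[1,2],M[0,2]))
    print("t",round(o["t"],2),"p",o["ee_pos"].round(1),"toolz",a.round(1),"q",np.round(o["qpos"],2),"F",o["ft_force"].round(1),"w",round(o["width"],1),"down",M[:,0].round(3))
    print("shift cm",(M.T@(np.array(target)-o["ee_pos"])/10).round(2),"turn",np.radians(a-toolz_deg).round(3))
E
python3 -c "
from h import *
todo([488.4,-60.4,270],-15)"
```

```text
t 3.83 p [429.9  89.9 270. ] toolz 54.2 q [ 0.18  0.1   1.99  0.    1.05 -0.77] F [ 0.7  0.1 -2.5] w 13.6 down [ 0.001  0.    -1.   ]
shift cm [ -0.   -13.54  -8.77] turn 1.208
```

>>> servo_tool(plan=[[[0, -2, -1.3, 0.1, 0, 0, 0.5], [0, -4.2, -2.7, 0.21, 0, 0, 0.5], [0, -6.5, -4.2, 0.32, 0, 0, 0.5], [0, -8.7, -5.6, 0.43, 0, 0, 0.5], [0, -10.7, -6.9, 0.54, 0, 0, 0.5], [0, -12.3, -8, 0.65, 0, 0, 0.5], [0, -13.2, -8.6, 0.76, 0, 0, 0.5], [0, -13.5, -8.8, 0.87, 0, 0, 0.5]]])

```text
t: 4.5
ee_pos: [488.3, -60.7, 268.7]
orientation: [-0.057, 1.571, 0.057]
ft_force: [0.6, -0.3, -2.3]
width: 13.6
```

>>> servo_tool(plan=[[[0, 0, 0, 0.1, 0, 0, 0.5], [0, 0, 0, 0.2, 0, 0, 0.5], [0, 0, 0, 0.29, 0, 0, 0.5], [0, 0, 0, 0.33, 0, 0, 0.5], [0, 0, 0, 0.34, 0, 0, 0.5], [0, 0, 0, 0.34, 0, 0, 0.5]]])

```text
t: 5.0
ee_pos: [487.9, -59.0, 269.0]
orientation: [0.204, 1.562, -0.204]
ft_force: [0.1, 1.3, -2.1]
width: 13.8
```

```bash
python3 - <<'E'
from h import *
todo([488.4,-60.4,270],-15)
for n in ["wrist","side","scene"]: snap(n,n+"4")
crop("side4",170,60,330,230,3.5,"side4c")
crop("scene4",130,90,310,270,3.3,"scene4c")
E
```

```text
t 5.0 p [487.9 -59.  269. ] toolz -14.9 q [-0.14  0.19  1.89  0.    1.07  0.11] F [ 0.1  1.3 -2.1] w 13.8 down [-0.001  0.    -1.   ]
shift cm [-0.1  -0.12  0.09] turn 0.002
```

View pics/side4c.png

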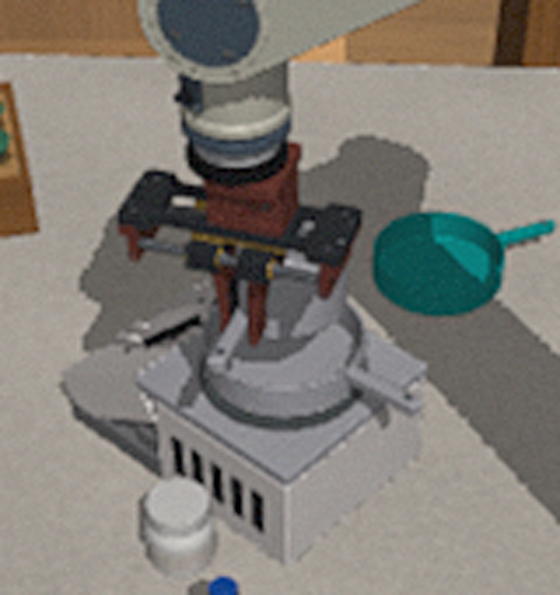

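View pics/scene4c.png

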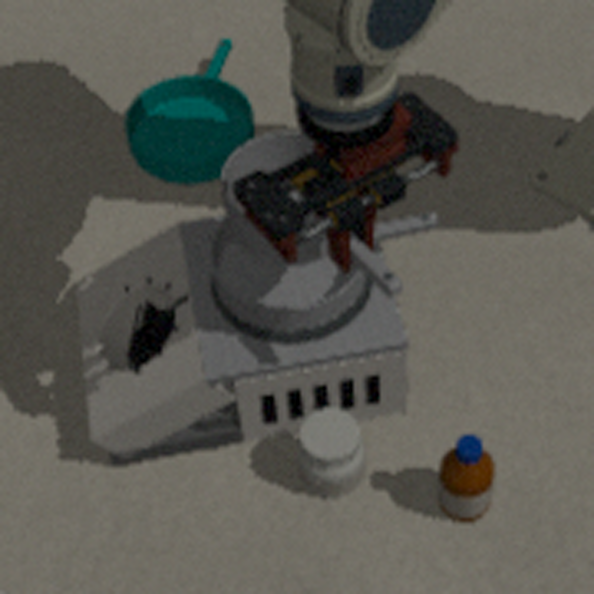

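View pics/wrist4.png

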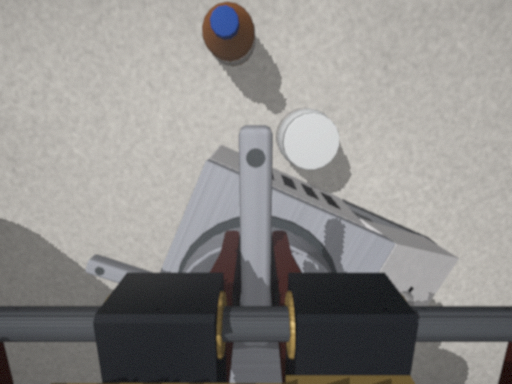

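```bash
python3 - <<'E'
from h import *
a=np.linspace(0,2*np.pi,200)
def ring(c,r,z): return np.c_[c[0]+r*np.cos(a),c[1]+r*np.sin(a),np.full(200,z)]
L=np.array([462.5,-157]);t=np.radians(147);T=np.radians(75)
S=np.array([487.9,-59])-100*np.array([np.cos(T),np.sin(T)])
print(S)
for n,(x0,y0,x1,y1,s) in dict(wrist4=(60,120,480,330,1.9),scene4=(165,110,265,200,7),side4=(210,120,310,200,7)).items():
    cal,im=load(n);
    big=cv2.resize(im,None,fx=s,fy=s,interpolation=cv2.INTER_CUBIC);
    def pl(P,col): cv2.polylines(big,[((proj(cal,P)+.5)*s).astype(int).reshape(-1,1,2)],False,col,1)
    pl(ring(L,76,171),(0,0,255));pl([[*L+76*np.array([np.cos(t),np.sin(t)]),163],[*L+150*np.array([np.cos(t),np.sin(t)]),163]],(0,0,255))
    if n!="wrist4":
        pl(ring(S,58,281),(0,255,0)); pl(ring(S,58,219),(0,255,0))
    pl([[*S+58*np.array([np.cos(T),np.sin(T)]),281],[*S+165*np.array([np.cos(T),np.sin(T)]),281]],(0,255,0))
    cv2.imwrite(f"pics/{n}o.png",big[int(y0*s):int(y1*s),int(x0*s):int(x1*s)])
E
```

```text
[ 462.01809549 -155.59258263]
```

View pics/wrist4o.png

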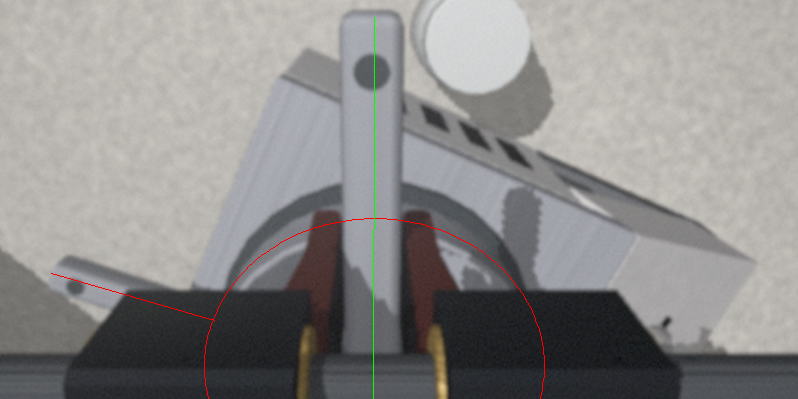

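View pics/scene4o.png

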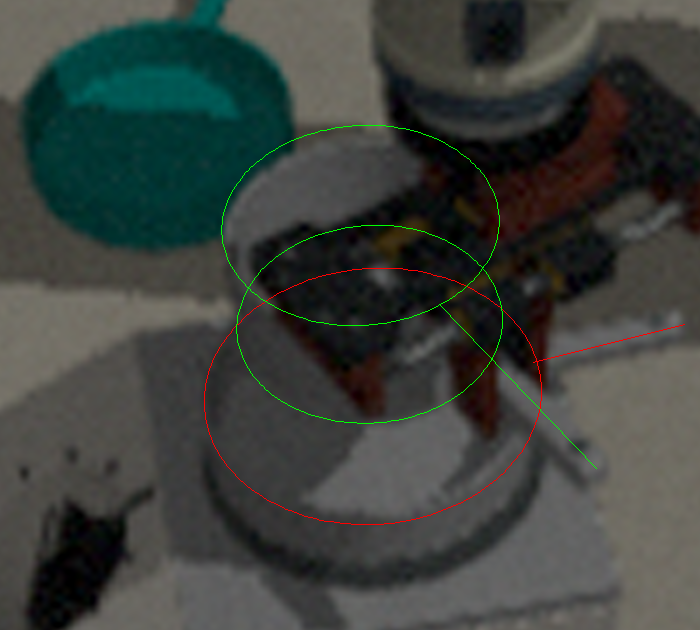

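View pics/side4o.png

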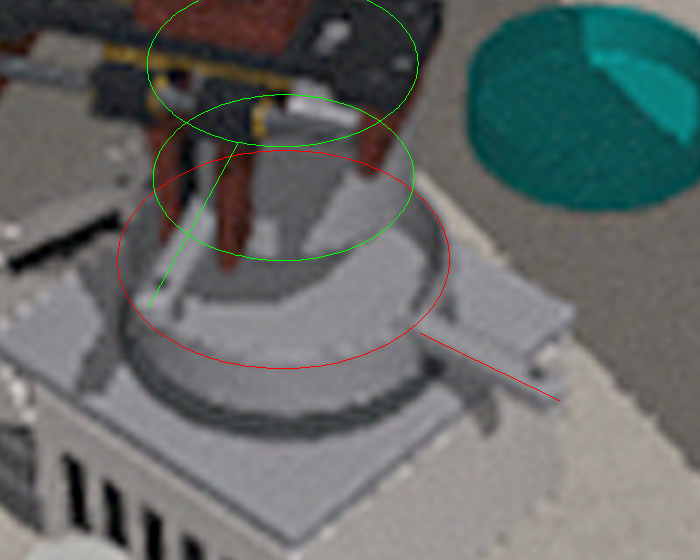

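>>> servo_tool(plan=[[[1.5, 0, 0, 0, 0, 0, 0.5], [3.5, 0, 0, 0, 0, 0, 0.5], [5, 0, 0, 0, 0, 0, 0.5], [6, 0, 0, 0, 0, 0, 0.5], [6.8, 0, 0, 0, 0, 0, 0.5], [7.2, 0, 0, 0, 0, 0, 0.5], [7.4, 0, 0, 0, 0, 0, 0.5], [7.4, 0, 0, 0, 0, 0, 0.5]]])

```text
t: 5.82
ee_pos: [488.5, -59.1, 195.7]
orientation: [0.204, 1.561, -0.204]
ft_force: [-0.3, -1.0, -1.3]
width: 13.4
```

```bash
python3 - <<'E'
from h import *
todo([488.4,-60.4,184],-15)
for n in ["side","scene"]: snap(n,n+"5")
crop("side5",200,110,310,210,5,"side5c")
crop("scene5",160,100,280,210,5,"scene5c")
E
```

```text
t 5.82 p [488.5 -59.1 195.7] toolz -14.9 q [-0.14  0.29  1.95 -0.    0.9   0.12] F [-0.3 -1.  -1.3] w 13.4 down [ 0. -0. -1.]
shift cm [ 1.17 -0.12  0.03] turn 0.002
```

View pics/side5c.png

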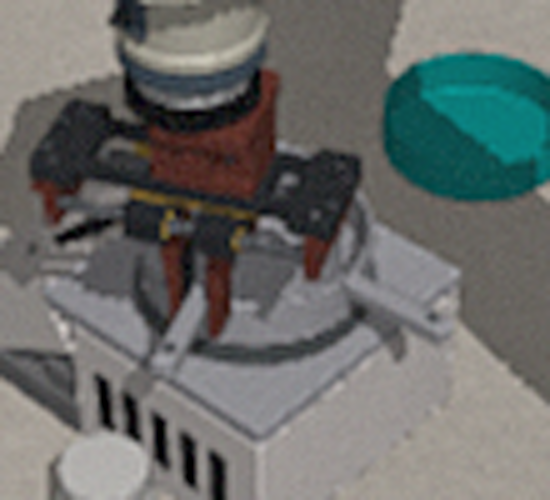

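View pics/scene5c.png

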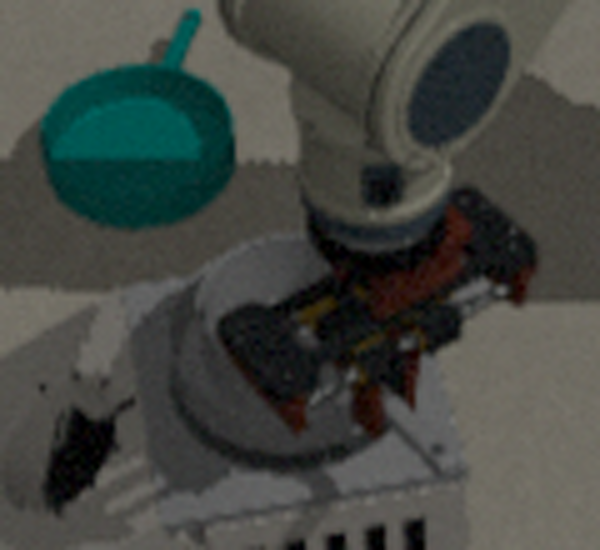

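>>> servo_tool(plan=[[[0.2, 0, 0, 0, 0, 0, 0.5], [0.4, 0, 0, 0, 0, 0, 0.5], [0.6, 0, 0, 0, 0, 0, 0.5], [0.8, 0, 0, 0, 0, 0, 0.5], [0.8, 0, 0, 0, 0, 0, 0.5]]])

```text
t: 6.33
ee_pos: [488.7, -58.9, 187.8]
orientation: [0.204, 1.56, -0.204]
ft_force: [1.0, 3.8, 2.5]
width: 13.2
```

>>> servo_tool(plan=[[[0.1, 0, 0, 0, 0, 0, 0.5], [0.2, 0, 0, 0, 0, 0, 0.5], [0.3, 0, 0, 0, 0, 0, 0.5], [0.3, 0, 0, 0, 0, 0, 0.5]]])

```text
t: 6.67
ee_pos: [488.7, -59.0, 185.3]
orientation: [0.204, 1.56, -0.204]
ft_force: [-0.7, 3.8, 9.8]
width: 13.6
```

>>> servo_tool(plan=[[[0, 0, 0, 0, 0, 0, 1.8], [0, 0, 0, 0, 0, 0, 2.5], [0, 0, 0, 0, 0, 0, 4], [0, 0, 0, 0, 0, 0, 4], [0, 0, 0, 0, 0, 0, 4]]])

```text
t: 7.08
ee_pos: [488.0, -59.2, 184.4]
orientation: [0.204, 1.562, -0.204]
ft_force: [-0.0, -0.1, 0.7]
width: 39.3
```

>>> servo_tool(plan=[[[-2, 0, 0, 0, 0, 0, 4], [-5, 0, 0, 0, 0, 0, 4], [-9, 0, 0, 0, 0, 0, 4], [-13, 0, 0, 0, 0, 0, 4], [-17, 2, 0, 0, 0, 0, 4], [-20, 4, 0, 0, 0, 0, 4], [-22, 6, 0, 0, 0, 0, 4], [-22, 8, 0, 0, 0, 0, 4]]])

```text
t: 7.75
ee_pos: [510.9, 18.9, 410.0]
orientation: [0.205, 1.552, -0.203]
ft_force: [0.2, -1.6, -0.7]
width: 39.9
```

```bash
python3 - <<'E'
from h import *
todo([488.4,-60.4,184],-15)
for n in ["side","scene","wrist"]: snap(n,n+"6")
crop("side6",200,110,310,210,5,"side6c")
crop("scene6",150,120,280,235,5.5,"scene6c")
E
```

```text
t 7.75 p [510.9  18.9 410. ] toolz -14.9 q [ 0.01  0.08  1.68 -0.    1.37  0.27] F [ 0.2 -1.6 -0.7] w 39.9 down [ 0.009  0.    -1.   ]
shift cm [22.58 -8.3  -0.32] turn 0.001
```

View pics/side6c.png

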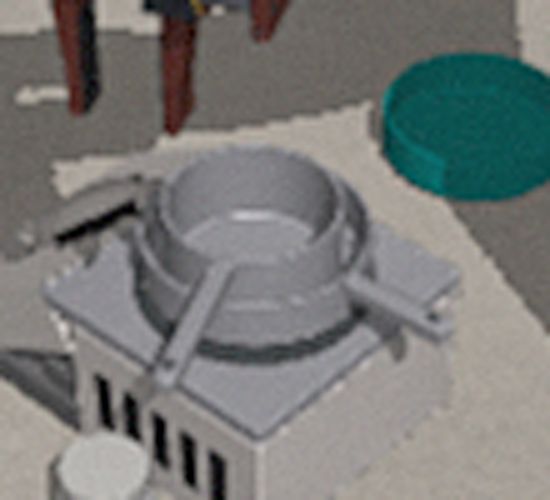

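View pics/scene6c.png

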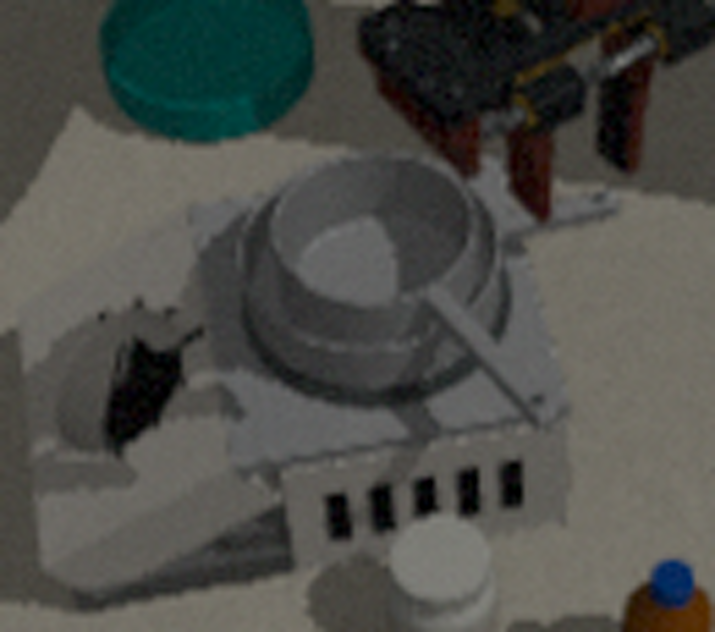

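View pics/wrist6.png

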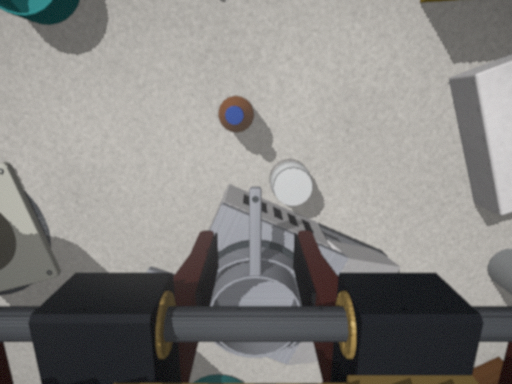

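Step 1 looks good: the small pan stands flat inside the large one, with its handle near side (165,370) and the large pan's near (440,320) in the crop. Next is a view of the dial.

```bash
cat >> h.py <<'E'
WX,WY,WYAW=513.8,-196.7,np.radians(140.4)
def dial_frame(xc=-92.0):
    cc,ss=np.cos(WYAW),np.sin(WYAW);wx=np.array([cc,ss,0]);wy=np.array([-ss,cc,0]);wz=np.array([0,0,1.])
    n=np.cos(np.pi/6)*wz-np.sin(np.pi/6)*wx; u=np.cos(np.pi/6)*wx+np.sin(np.pi/6)*wz
    lip=np.array([WX,WY,0])+xc*wx+wz*(57+(xc+152)*68/120)
    return lip,u,wy,n   # lip centre, x,y,z
def plan(target,v):
    """shift/turn from current measured pose to target TCP with jaws set across bar at dial angle v"""
    from workcell import ctrl
    lip,u,y,n=dial_frame()
    a=-v; tz=-np.sin(a)*u+np.cos(a)*y; tx=-n; ty=np.cross(tz,tx); T=np.c_[tx,ty,tz]
    o=ctrl.get_obs();M=R.from_rotvec(o["orientation"]).as_matrix()
    print("t",round(o["t"],2),"p",o["ee_pos"].round(1),"q",np.round(o["qpos"],2),"F",o["ft_force"].round(1),"w",round(o["width"],1))
    print("shift",(M.T@(np.array(target)-o["ee_pos"])/10).round(2),"turn",R.from_matrix(M.T@T).as_rotvec().round(3))
E
python3 - <<'E'
from h import *
lip,u,y,n=dial_frame();print(lip,u,y,n)
t=lip+n*190+y*50;print(t);plan(t,-1.4)
E
```

```text
[ 584.68721834 -255.34300706   91.        ] [-0.66728404  0.55202537  0.5       ] [-0.63742399 -0.77051324  0.        ] [ 0.38525662 -0.31871199  0.8660254 ]
[ 626.01477691 -354.42394822  255.54482672]
t 7.9 p [508.7  18.8 404.6] q [ 0.01  0.09  1.68 -0.    1.37  0.27] F [ 0.1 -1.1 -1. ] w 40.1
shift [ 14.91 -33.1   20.86] turn [0.59  0.527 0.07 ]
```

>>> servo_tool(plan=[[[0, -3, 2, 0, 0, 0, 4], [0, -6, 4, 0.05, 0.05, 0, 4], [0.5, -9, 6, 0.12, 0.11, 0.01, 4], [1.5, -12.5, 8, 0.2, 0.18, 0.02, 4], [2.5, -16, 10, 0.27, 0.24, 0.03, 4], [4, -19, 12, 0.34, 0.3, 0.04, 4], [5.5, -22, 14, 0.4, 0.36, 0.05, 4], [7, -25, 16, 0.47, 0.42, 0.05, 4]]])

```text
t: 8.57
ee_pos: [598.1, -267.6, 332.8]
orientation: [0.694, 1.907, -0.517]
ft_force: [1.2, 0.6, 0.1]
width: 39.7
```

```bash
python3 - <<'E'
from h import *
lip,u,y,n=dial_frame();t=lip+n*190+y*50;plan(t,-1.4)
E
```

```text
t 8.57 p [ 598.1 -267.6  332.8] q [-0.47  0.6   1.18  0.06  1.78  0.27] F [1.2 0.6 0.1] w 39.7
shift [ 4.03 -4.21 10.43] turn [0.112 0.103 0.018]
```

>>> servo_tool(plan=[[[1, -1, 3, 0.05, 0.05, 0.01, 4], [2, -2, 5.5, 0.11, 0.1, 0.02, 4], [3, -3.2, 8, 0.11, 0.1, 0.02, 4], [4, -4.2, 10.4, 0.11, 0.1, 0.02, 4], [4, -4.2, 10.4, 0.11, 0.1, 0.02, 4], [4, -4.2, 10.4, 0.11, 0.1, 0.02, 4]]])

```text
t: 9.07
ee_pos: [625.8, -352.5, 254.8]
orientation: [0.822, 1.975, -0.586]
ft_force: [-0.0, 0.5, -0.2]
width: 40.0
```

```bash
python3 - <<'E'
from h import *
lip,u,y,n=dial_frame();t=lip+n*190+y*50;plan(t,-1.4)
cal,im=snap("wrist","wrist7");snap("scene","scene7");snap("side","side7")
def C(P): return lip+P[0]*u+P[1]*y+P[2]*n
a=np.linspace(0,6.283,100)
big=cv2.resize(im,None,fx=1.5,fy=1.5,interpolation=cv2.INTER_CUBIC)
cv2.imwrite("pics/wrist7b.png",big)
for r,z in((47,0),):
    q=proj(cal,[C([r*np.cos(t),r*np.sin(t),z]) for t in a]);cv2.polylines(big,[((q+.5)*1.5).astype(int).reshape(-1,1,2)],True,(0,0,255),1)
q=proj(cal,[C([49,0,0]),C([65,0,0])]);cv2.polylines(big,[((q+.5)*1.5).astype(int).reshape(-1,1,2)],True,(0,255,0),1)
cv2.imwrite("pics/wrist7o.png",big)
E
```

```text
t 9.07 p [ 625.8 -352.5  254.8] q [-0.56  0.81  0.99  0.07  1.85  0.3 ] F [-0.   0.5 -0.2] w 40.0
shift [-0.13 -0.12  0.1 ] turn [ 0.005  0.002 -0.002]
```

View pics/wrist7b.png

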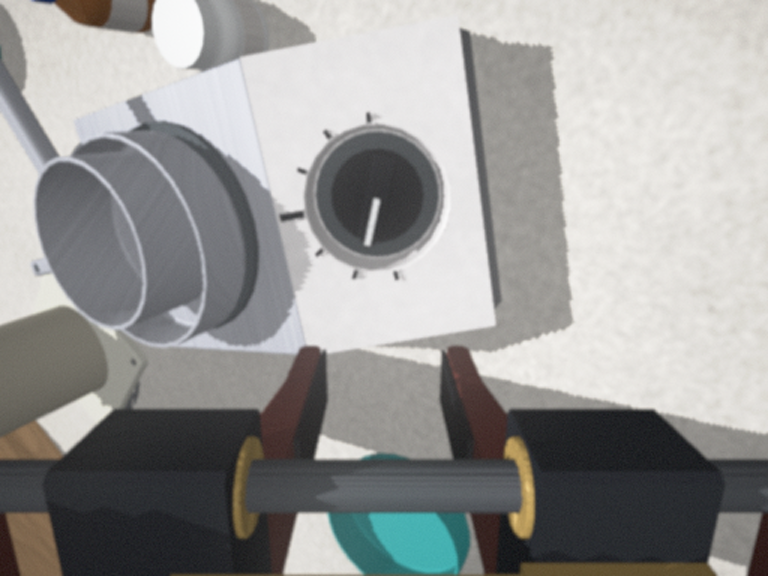

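View pics/wrist7o.png

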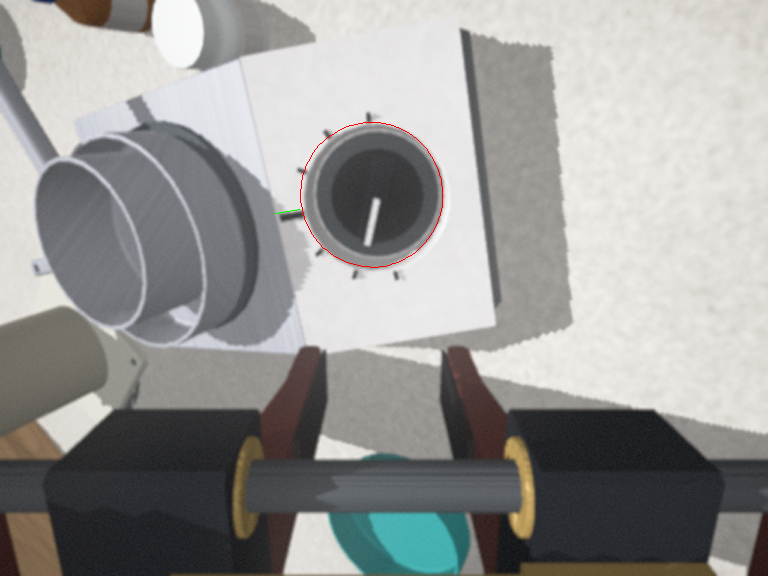

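```bash
python3 - <<'E'
from h import *
cal,im=load("wrist7");lip,u,y,n=dial_frame()
def hit(px,z):
    c,d=rays(cal,px);p0=lip+z*n;s=((p0-c)@n)/(d@n);P=c+s[:,None]*d-lip;return np.c_[P@u,P@y]
s=1.5;f=lambda *p:[(a/s-.33*0,b/s) for a,b in p]
print("mark ends",hit(f((280,217),(303,214)),1))
print("well l r t b",hit(f((305,196),(445,196),(375,124),(375,269)),0))
L=hit(f((376.5,198),(367,246)),-3);print("line",L); d=L[1]-L[0];print("v",np.arctan2(-d[1],d[0]),np.linalg.norm(d))
im2=cv2.resize(im[70:195,170:320],None,fx=5,fy=5,interpolation=cv2.INTER_CUBIC);im2=cv2.convertScaleAbs(im2,alpha=2);cv2.imwrite("pics/w7z.png",im2)
E
```

```text
mark ends [[62.04004564  2.92247123]
 [46.52910282  3.52102829]]
well l r t b [[ 42.93821135  -7.72984896]
 [-48.27989052   7.6087361 ]
 [-10.30799377 -44.44794146]
 [  5.73223938  48.56895782]]
line [[-3.34115267  1.61662387]
 [ 8.54809674 32.42989862]]
v -1.202548909884575 33.02744544212803
```

View pics/w7z.png

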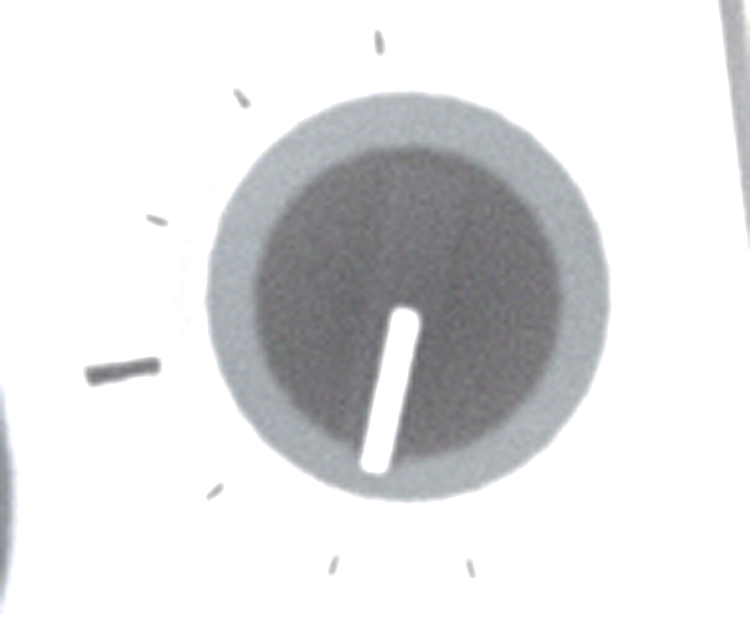

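```bash
cat >> h.py <<'E'
def dialtcp(h):
    lip,u,y,n=dial_frame();return lip-2.5*u+2.3*y+h*n
E
python3 -c "
from h import *
plan(dialtcp(45),-1.2)"
```

```text
t 9.22 p [ 627.6 -350.8  259.2] q [-0.55  0.81  0.99  0.07  1.85  0.3 ] F [ 0.2 -0.4 -0.3] w 40.3
shift [14.77  4.39 -0.33] turn [ 0.207  0.009 -0.003]
```

>>> servo_tool(plan=[[[3, 1, 0, 0.07, 0, 0, 4], [6.5, 2.2, -0.1, 0.14, 0, 0, 4], [10, 3.4, -0.3, 0.2, 0.01, 0, 4], [12.5, 4.2, -0.3, 0.21, 0.01, 0, 4], [14, 4.4, -0.3, 0.21, 0.01, 0, 4], [14.6, 4.4, -0.3, 0.21, 0.01, 0, 4], [14.6, 4.4, -0.3, 0.21, 0.01, 0, 4], [14.6, 4.4, -0.3, 0.21, 0.01, 0, 4]]])

```text
t: 9.88
ee_pos: [604.0, -274.0, 130.9]
orientation: [0.95, 1.937, -0.798]
ft_force: [1.1, -1.3, 0.8]
width: 39.8
```

```bash
python3 - <<'E'
from h import *
plan(dialtcp(45),-1.2)
cal,im=snap("wrist","wrist8")
cv2.imwrite("pics/wrist8b.png",cv2.resize(im,None,fx=1.5,fy=1.5,interpolation=cv2.INTER_CUBIC))
snap("scene","scene8");snap("side","side8")
crop("scene8",120,80,300,240,3.5,"scene8c")
plan(dialtcp(45),-1.2)
E
```

```text
t 9.88 p [ 604.  -274.   130.9] q [-0.49  0.84  1.24  0.1   1.58  0.55] F [ 1.1 -1.3  0.8] w 39.8
shift [ 0.29 -0.05 -0.06] turn [-0.002 -0.    -0.004]
t 10.03 p [ 604.2 -274.7  130.9] q [-0.49  0.84  1.23  0.1   1.58  0.55] F [ 1.  -0.5 -0.6] w 40.3
shift [ 0.32 -0.03 -0.13] turn [-0.003  0.    -0.004]
```

View pics/wrist8b.png

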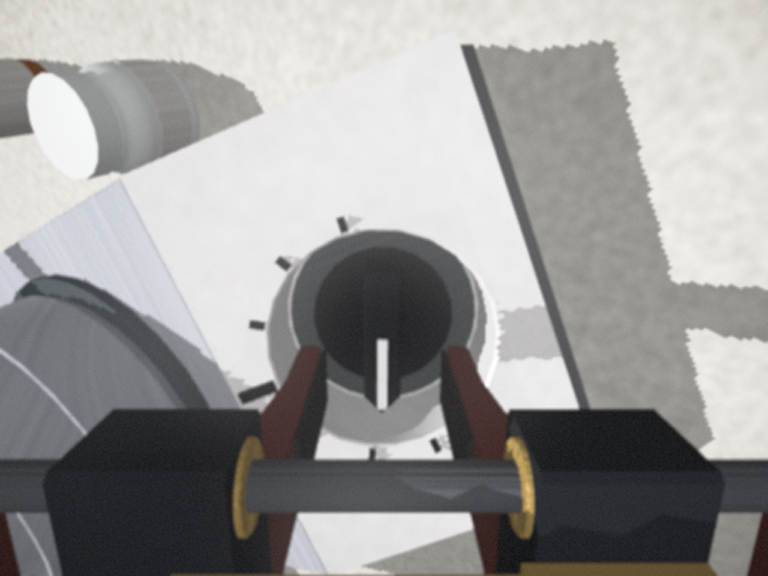

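View pics/scene8c.png

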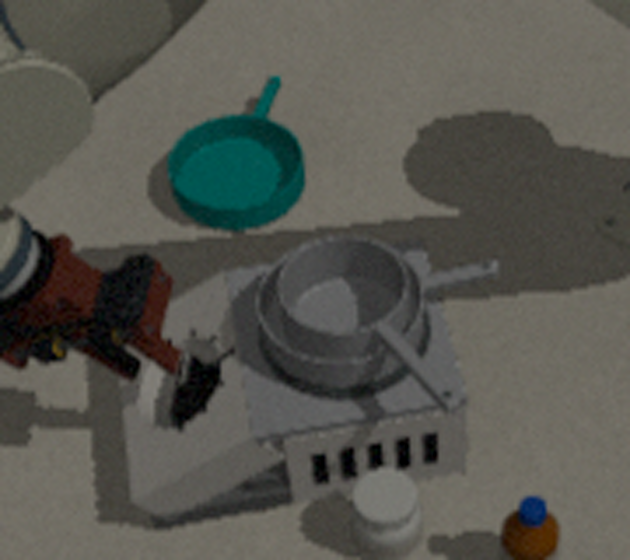

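```bash
python3 - <<'E'
from h import *
cal,im=load("wrist8");lip,u,y,n=dial_frame()
def hit(px,z):
    c,d=rays(cal,px);p0=lip+z*n;s=((p0-c)@n)/(d@n);P=c+s[:,None]*d-lip;return np.c_[P@u,P@y]
L=hit([(382/1.5,340/1.5),(383/1.5,409/1.5)],-3);d=L[1]-L[0];print(L,np.arctan2(-d[1],d[0]))
print("mark",hit([(240/1.5,398/1.5),(274/1.5,386/1.5)],1))
plan(dialtcp(-17),-1.2)
E
```

```text
[[-2.88870883  2.45521976]
 [ 8.49891154 32.70038823]] -1.210702131180933
mark [[62.83519098  3.49762384]
 [46.92093789  3.69544588]]
t 10.03 p [ 604.2 -274.7  130.9] q [-0.49  0.84  1.23  0.1   1.58  0.55] F [ 1.  -0.5 -0.6] w 40.3
shift [ 6.52 -0.06 -0.13] turn [-0.003  0.    -0.004]
```

>>> servo_tool(plan=[[[1.5, 0, -0.1, 0, 0, 0, 4], [3, 0, -0.1, 0, 0, 0, 4], [4.5, 0, -0.1, 0, 0, 0, 4], [5.7, 0, -0.1, 0, 0, 0, 4], [6.4, 0, -0.1, 0, 0, 0, 4], [6.4, 0, -0.1, 0, 0, 0, 4], [6.4, 0, -0.1, 0, 0, 0, 4]]])

```text
t: 10.62
ee_pos: [578.5, -252.7, 74.4]
orientation: [0.951, 1.939, -0.799]
ft_force: [-0.6, 0.8, 0.4]
width: 39.9
```

```bash
python3 -c "
from h import *
plan(dialtcp(-17),-1.2)"
```

```text
t 10.62 p [ 578.5 -252.7   74.4] q [-0.48  0.86  1.34  0.11  1.46  0.54] F [-0.6  0.8  0.4] w 39.9
shift [-0.06 -0.05 -0.  ] turn [-0.003 -0.002 -0.003]
```

>>> servo_tool(plan=[[[0, 0, 0, 0, 0, 0, 1.2], [0, 0, 0, 0, 0, 0, 1.2], [0, 0, 0, 0, 0, 0, 1.2], [0, 0, 0, 0, 0, 0, 1.2], [0, 0, 0, 0, 0, 0, 1.2]]])

```text
t: 11.03
ee_pos: [578.7, -252.8, 74.5]
orientation: [0.95, 1.938, -0.799]
ft_force: [0.5, -1.8, 0.0]
width: 15.6
```

>>> servo_tool(plan=[[[0, 0, 0, 0.06, 0, 0, 1.2], [0, 0, 0, 0.14, 0, 0, 1.2], [0, 0, 0, 0.22, 0, 0, 1.2], [0, 0, 0, 0.3, 0, 0, 1.2], [0, 0, 0, 0.38, 0, 0, 1.2], [0, 0, 0, 0.46, 0, 0, 1.2], [0, 0, 0, 0.54, 0, 0, 1.2], [0, 0, 0, 0.6, 0, 0, 1.2]]])

```text
t: 11.7
ee_pos: [578.7, -253.2, 74.3]
orientation: [1.292, 1.717, -1.427]
ft_force: [0.7, -3.3, -0.4]
width: 15.9
```

```bash
python3 - <<'E'
from h import *
plan(dialtcp(-17),0)
snap("wrist","wrist9");snap("scene","scene9")
crop("scene9",120,80,300,240,3.5,"scene9c")
E
```

```text
t 11.7 p [ 578.7 -253.2   74.3] q [-0.48  0.86  1.34  0.11  1.46  1.15] F [ 0.7 -3.3 -0.4] w 15.9
shift [-0.05 -0.06 -0.02] turn [ 0.593 -0.002 -0.002]
```

View pics/wrist9.png

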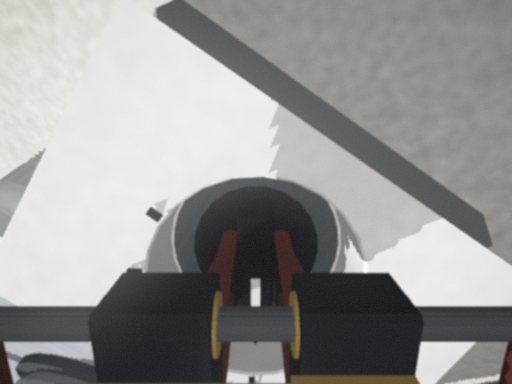

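View pics/scene9c.png

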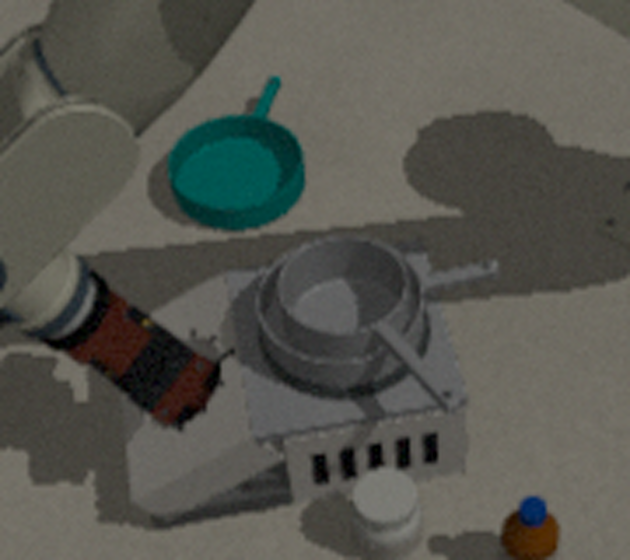

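>>> servo_tool(plan=[[[0, 0, 0, 0.08, 0, 0, 1.2], [0, 0, 0, 0.17, 0, 0, 1.2], [0, 0, 0, 0.26, 0, 0, 1.2], [0, 0, 0, 0.35, 0, 0, 1.2], [0, 0, 0, 0.44, 0, 0, 1.2], [0, 0, 0, 0.52, 0, 0, 1.2], [0, 0, 0, 0.58, 0, 0, 1.2], [0, 0, 0, 0.58, 0, 0, 1.2]]])

```text
t: 12.47
ee_pos: [578.5, -253.5, 74.2]
orientation: [1.569, 1.343, -2.01]
ft_force: [2.0, -5.8, 0.2]
width: 16.0
```

>>> servo_tool(plan=[[[0, 0, 0, 0, 0, 0, 1.2], [0, 0, 0, 0, 0, 0, 2], [0, 0, 0, 0, 0, 0, 3], [0, 0, 0, 0, 0, 0, 3.6], [0, 0, 0, 0, 0, 0, 3.6]]])

```text
t: 12.88
ee_pos: [578.0, -251.9, 74.0]
orientation: [1.569, 1.348, -2.009]
ft_force: [-0.1, -0.8, -0.1]
width: 34.8
```

```bash
python3 - <<'E'
from h import *
plan(dialtcp(-17),0)
E
```

```text
t 12.88 p [ 578.  -251.9   74. ] q [-0.48  0.86  1.34  0.11  1.46  1.72] F [-0.1 -0.8 -0.1] w 34.8
shift [-0.14  0.04  0.07] turn [ 0.018 -0.003  0.002]
```

Released; now I'll withdraw along the axis and look.

>>> servo_tool(plan=[[[-1.5, 0, 0, 0, 0, 0, 3.6], [-3.5, 0, 0, 0, 0, 0, 3.6], [-6.5, 0, 0, 0, 0, 0, 3.6], [-10, 0, 0, 0, 0, 0, 3.6], [-14, 0, 0, 0, 0, 0, 3.6], [-18, -1.5, 0, 0, 0, 0, 3.6], [-20.5, -3.5, 0, 0, 0, 0, 3.6], [-21, -5, 0, 0, 0, 0, 3.6]]])

```text
t: 13.55
ee_pos: [627.1, -294.3, 286.3]
orientation: [1.574, 1.34, -2.003]
ft_force: [-0.3, -0.1, 0.3]
width: 35.9
```

>>> servo_tool(plan=[[[0, 0, 0, 0, 0, 0, 3.6], [0, 0, 0, 0, 0, 0, 3.6], [0, 0, 0, 0, 0, 0, 3.6]]])

```text
t: 13.8
ee_pos: [624.5, -292.7, 279.2]
orientation: [1.568, 1.348, -2.012]
ft_force: [-1.1, -0.4, -0.5]
width: 35.7
```

```bash
python3 - <<'E'
from h import *
plan(dialtcp(-17),0)
for n in ["wrist","side","scene"]: snap(n,n+"10")
im=cv2.imread("pics/wrist10.png");cv2.imwrite("pics/wrist10b.png",cv2.resize(im,None,fx=1.5,fy=1.5,interpolation=cv2.INTER_CUBIC))
crop("side10",180,90,330,240,4,"side10c");crop("scene10",140,100,290,260,3.7,"scene10c")
E
```

```text
t 13.8 p [ 624.5 -292.7  279.2] q [-0.5   0.75  1.07  0.1   1.85  1.75] F [-1.1 -0.4 -0.5] w 35.7
shift [20.71  5.02  0.03] turn [ 0.017 -0.003  0.004]
```

View pics/wrist10b.png

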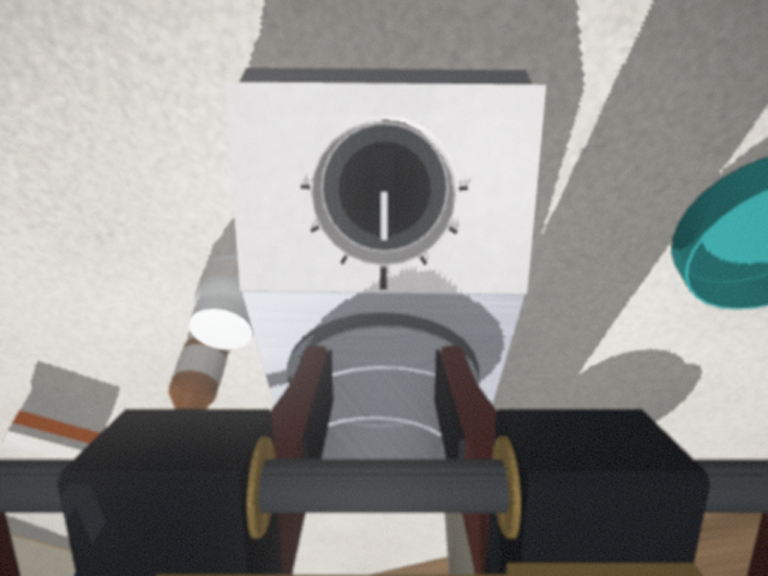

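View pics/side10c.png

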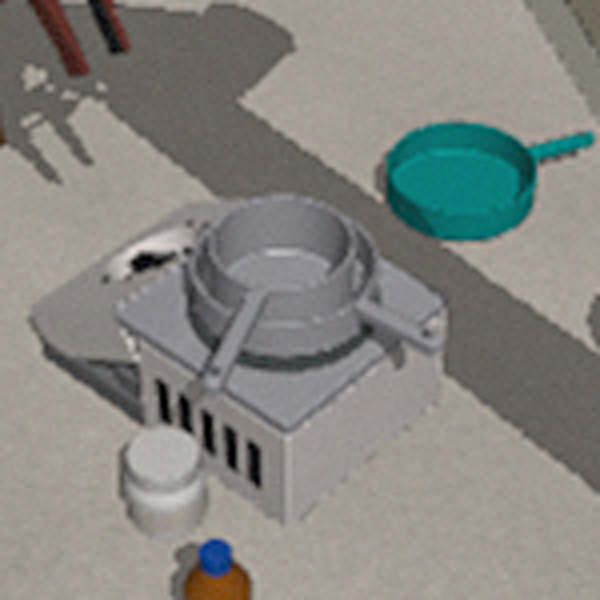

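View pics/scene10c.png

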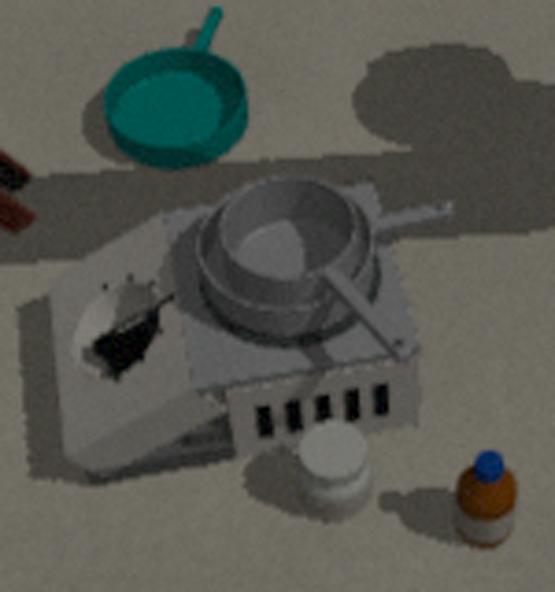

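```bash
python3 - <<'E'
from h import *
d,_=load("side10");c,_=load("scene10")
o1,s1,o2,s2=(180,90),4,(140,100),3.7
S=[(d,cv(o1,s1,[207,352,193,None]),pt(o1,s1,(212,375))),(c,cv(o2,s2,[219,361,177,None]),pt(o2,s2,(405,352)))]
L=[(d,cv(o1,s1,[186,379,None,None]),pt(o1,s1,(437,335))),(c,cv(o2,s2,[197,380,None,None]),pt(o2,s2,(450,210)))]
xs,r=fitpan(S,197,58,191,165,[462,-156,1.3]);print(xs,np.degrees(xs[2]),r.round(1))
xl,r=fitpan(L,171,76,165,150,[462,-156,2.6]);print(xl,np.degrees(xl[2]),r.round(1))
e=lambda x,q:x[:2]+q*np.array([np.cos(x[2]),np.sin(x[2])])
print("offset",xs[:2]-xl[:2],"ends",np.linalg.norm(e(xs,165)-e(xl,150)))
w,_=load("wrist10");lip,u,y,n=dial_frame()
def hit(px,z):
    cc,dd=rays(w,px);p0=lip+z*n;s=((p0-cc)@n)/(dd@n);P=cc+s[:,None]*dd-lip;return np.c_[P@u,P@y]
A=hit([(383.5/1.5,191/1.5),(384/1.5,240/1.5)],-3);B=hit([(383.5/1.5,288/1.5),(383.5/1.5,266/1.5)],1)
f=lambda d:np.arctan2(-d[1],d[0]);print("v",f(A[1]-A[0]),f(B.mean(0)-A[0]),f(B[0]-B[1]))
E
```

```text
[ 461.51805314 -157.05719374    1.31310697] 75.23548732515937 [ 0.1  0.6 -0.1 -0.5  2.6 -0.4 -1.4 -1.7 -0.   0.2]
[ 461.82935678 -159.45352914    2.56212319] 146.79884539992298 [ 0.1 -0.8  0.4  2.1  0.  -1.3  0.2 -1.6]
offset [-0.31130364  2.3963354 ] ends 185.31830915161424
v -0.027679876284895866 -0.01738469042790851 -0.017277565055613956
```

```bash
python3 -c "
from workcell import ctrl
o=ctrl.get_obs();print(o['t'],o['ft_force'],abs(o['qvel']).max())
print(ctrl.close_job())"
```

```text
13.95 [ 0.19297666  0.27773991 -0.12952449] 0.005730382125712121
the job is handed in; nothing more can be done
None
```

I lifted the small steel pan by its handle and set it down flat inside the large pan, then turned the dial to the long mark and let go. I handed the job in at about 14 s of the 66 s, and no verdict was reported.

- **Pans:** the last camera fit put the two axes about 2.4 mm apart and the handle ends about 185 mm apart. In the pictures the small pan looks flat on the large pan's floor. That fit assumed its height, so it did not measure it. Contact force was still small, about 10 N, just before I released it.
- **Large pan:** it is still in place, within about 3 mm of its start, which is about as fine as the fit can tell.
- **Dial:** the pointer is within about 0.01 rad of the long mark.
- **Bystanders:** the jar and bottle look unmoved in the last views, and I saw no sign of a shift in the carton. I did not measure these three again.
- **Robot:** at hand-in the arm was at rest, about 200 mm clear of the dial, with wrist force near zero.

No check failed. Some pixel misfits reached about 2.6 px, mostly at the handle ends. Before the move, the single-view estimates of the large pan differed by up to 8 mm.

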